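Load a drying screen and switch the bench drier from off to middle air flow

TASK

Take the shorter of the two steel drying screens out of the draining rack and set it down gently, not dropped, flat in the recess on top of the bench drier, open side up (it stands on edge in the rack, so tip it flat on the table and take it again across its width). Then start the drier on middle air flow: press the key with two ribs until it stays down by itself and the off key has popped up. Do not strike the drier, and leave the other screen and the things lying about as they are.

Things in the scene. Friction and masses are not known exactly. Their poses are not given: they have to be found in the camera images.
- drier: bench sample drier, grey housing 180 (x) x 200 (y) x 84 mm, fixed. Origin under its centre, on the table; x points to its back, y to its left as the robot sees it, z up. Front step (x = -90 to -20 mm) 56 mm high with the row of four keys; behind it the deck, 84 mm high, with the recess for the screen. Turned by up to 0.3 rad
- drier_seat (a point): centre of the recess floor, 35 mm behind the drier's origin and 74 mm above the table. The recess is 136 mm (along the drier's y) x 66 mm (x) and 10 mm deep; a screen lying in it stands 12 mm above the deck. Axes as the drier's
- screen_short: screen to load: open steel tray 130 (x) x 60 (y) x 22 (z) mm, rod bed, 8 mm inturned rim at the open top, 0.1-0.15 kg. Origin: centre of the underside; z points out of the open side. In the rack it stands on its long -y side, z level towards the rack's -y, upper edge 66 mm above the table. It stands alone on that side (22 mm wide) too; its top pushed 25 mm towards its underside, it tips and lies open side up
- screen_long: the other screen, 164 mm long, otherwise the same and standing the same way in the other slot (the two may be swapped). Too long for the recess; leave it in the rack
- rack: steel draining rack, fixed: plate 124 (x) x 172 (y) x 6 mm with two slots along its x, 84 mm apart (at y = +42 and -42 mm), each between two wire hoops 27 mm apart in the clear, 36 mm high and reaching 42 mm either way from the middle. Origin under its centre. Turned by up to 0.3 rad. The table between rack and drier, 0.46 to 0.58 m ahead of the robot, is bare
- key0_top (a point): top centre of the off key: leftmost as the robot sees it, smooth cap. Latched (down) at the start
- key1_top (a point): top centre of the low-flow key, second from the left, one raised rib
- key2_top (a point): top centre of the middle-flow key, third from the left, two raised ribs. All caps are 30 (x) x 26 (y) mm, 38 mm apart along the drier's y, tops 74 mm above the table when up; they move straight down. A key pushes back with only 1 to 3 N; the latched key springs up when this one is about half way, but this one is held only once pushed past 8.5 mm; hard stop at 12.5 mm
- key3_top (a point): top centre of the high-flow key, rightmost, three raised ribs
- key0 (a joint): off key of the bank, leftmost. Position in m: 0 = fully up, grows downwards; about 0.0083 = held down by the latch, 0.0125 = bottom stop (let go there, it rises 4 mm and stays)
- key1 (a joint): low-flow key of the bank, second. Position in m: 0 = fully up, grows downwards; about 0.0083 = held down by the latch, 0.0125 = bottom stop (let go there, it rises 4 mm and stays)
- key2 (a joint): middle-flow key of the bank, third. Position in m: 0 = fully up, grows downwards; about 0.0083 = held down by the latch, 0.0125 = bottom stop (let go there, it rises 4 mm and stays)
- key3 (a joint): high-flow key of the bank, rightmost. Position in m: 0 = fully up, grows downwards; about 0.0083 = held down by the latch, 0.0125 = bottom stop (let go there, it rises 4 mm and stays)
- loupe: bystander: hand lens 47 x 113 x 12 mm lying on the table near the robot. Origin under its centre
- brush: bystander: flat bristle brush 119 x 157 x 17 mm lying behind the work. Origin under its centre
- vial: bystander: capped vial, 31 mm diameter, 62 mm high, standing behind the work. Origin under its centre
- meter: bystander: black hand moisture meter 148 x 141 x 70 mm lying at the back. Origin under its centre

How it is judged:
By the outcome, as a careful person would: the job done as asked, in the order asked, and still so for the second after the job is handed in, with the robot touching nothing.
It also fails if it takes over 72 s, if anything falls off the work surface, if the arm or the gripper's body presses on something with over 40 N, if the wrist force passes 120 N, or if a joint passes its speed limit or range.

ROBOT

A 7-joint arm with a two-finger parallel gripper is mounted at the origin on a cart in front of the work surface, level with it; the furniture and walls round the work are solid. World frame = base frame: x ahead of the robot, y to its left, z up, the work surface at z = 0. Lengths are in m, angles in degrees, forces in N, time in s.
With the tool pointing down it reaches from about 0.425 to 0.875 m from the base axis. Payload 4.7 kg.
Tool frame: the origin (TCP) lies midway between the tips of the shut fingers; the grasp point (between the pads) lies 19 mm behind it; z points along the fingers, y is the line along which they close (so a half turn about z gives the same grasp; the last joint's range is limited). The gripper opens to 87 mm and grips with 3 to 60 N. Pads are 19 mm wide; open, the fingers measure 117 mm over their backs; the gripper's body (75 mm by 190 mm) begins 51 mm behind the grasp point.
Start: joints at [73.574, 18.392, -4.016, 83.108, 1.295, 78.541, -3.26], TCP at [0.193, -0.621, 0.223] pointing down, gripper open.
Joint ranges: [-163.93, 163.93], [-17.29, 119.83], [-79.2, 71.16], [3.27, 140.29], [-89.18, 269.18], [5.43, 117.66], [-154.24, 154.24]. Speed limits (degrees/s): [147.25, 147.25, 180, 180, 180, 180, 180].

INTERFACE

Orientations are given as [roll, pitch, yaw] about the fixed x, y, z axes, in that order (R = Rz(yaw) Ry(pitch) Rx(roll)).
In Python, from cell import env, viewer, boxes_of, masks_of gives the robot as it stands. The module is installed in compiled form; this text tells all that it offers.
- The arm moves only by the tool apply_moves, never from a script. Its argument "moves" is a list of rows, each a list of 7 numbers: the shift along the tool's x, y, z scaled (see below), then the turn, a rotation vector about the tool's x, y, z scaled (see below), then the opening, from 0 (shut) to 1 (fully open). A call has 1 to 20 rows; each row is the pose to reach, as a shift and turn from the pose commanded when the call began, along the tool's axes at that moment; what a row does not reach only later rows make up. The controller multiplies each number of a shift by 0.2 m and each number of a turn by 1.5 rad. A row lasts 1/10 s, in which the tool goes at most 50 mm and 8.59 degrees, less where a joint would pass 70% of its speed; a pose out of reach is approached as far as the arm can. A call with a number of a shift or a turn outside -1 to 1 is refused whole. A call with a gripper value outside its range is refused whole. The fingers move at their own pace and stop on an object; "grip_force" is the grip in N (left out, the last holds). Time passes only in rows, so rows that repeat a pose let the fingers close. It gives the time, the measured TCP pose, the force, the opening and the grip force at its end, in the units of the state.
- env.get_obs(): the state, without advancing time (a new reading comes with each control period).
- viewer.read_camera(name): name is "side" or "top" or "wrist"; returns the picture (384x512x3 uint8, red, green, blue); there is no depth.
- viewer.get_calibration(name): a dict with "fov_y" (degrees; the focal length in pixels is half the picture's height over the tangent of half this angle, whatever the lens; pixels are square), "cx", "cy" (the principal point, pixels), "position" and "orientation" of the camera in the world. Camera axes: x right, y up, looking along -z (the intrinsics and any distortion apply to the point x, -y, -z); pixel columns grow to the right and rows downward; lengths in m; the calibration is good to about 2 mm. A picture is of the moment at which its call begins: read the wrist's pose just before it. get_calibration takes no time and is no camera call; for the wrist camera it gives the pose at the moment of the call.
- env.sign_off(): hands the job in; it is judged then, once.
Trained networks look in the newest picture that a camera, given by its name, has taken for a name from the list of things; names that differ only in an ending like _2 or _b are one class to them, and where a whole thing is asked for, a point or a joint stands for the part that bears it (a point fixed in the world has none). Each returns a list of dicts, best first, with "conf" (0 to 1); they miss things now and then, are a little off and sometimes report something else, mostly with a low value. They report only what shows in the picture. A call takes as long as a camera call.
- boxes_of(camera, target): "location" ([column, row] in pixels, amid what is visible of it).
- masks_of(camera, target): "pixels" (384x512 bool, what is visible of it) and "location" ([column, row] in pixels, amid what is visible of it).
The state is a dict: "time_s": time; "qpos": joint angles; "joint_velocities": joint speeds; "effort": joint torques, N m; "tool_pos": TCP position; "tool_rot": TCP orientation; "force": force on the tool from outside, world axes, zero at the start; "wrist_torque": the same for the moment, N m; "grip_width": finger opening in m; "grasp_force": force on a finger pad.
Only numpy, scipy, OpenCV 4.12 (cv2) and the standard library are available. Lean on these libraries where they do the work, as an engineer would, in place of code of your own. Each camera call takes 0.05 s, during which the arm holds its last target. There are 200 camera calls.

## Working session

There is one attempt and no reset: what is moved stays moved. The work goes in short steps, Python scripts to look and compute and a tool call to move; the robot and the scene stay as the last step left them, time stands still between calls to the robot, and variables do not carry over. Pictures are saved under pics/ and viewed, at most 10 in all, crops included, and the job is handed in when it is done.

Besides the shell and the picture viewer there is one more tool, called in YAML: its name, and indented under it one key for each argument. apply_moves: Moves the arm, as the interface text tells. Shifts and turns lie within -1 to 1; 1 stands for 0.2 m of shift or 1.5 rad of turn. Its arguments: {"type":"object","properties":{"moves":{"type":"array","items":{"type":"array","items":{"type":"number","minimum":-1,"maximum":1}}},"grip_force":{"type":"number"}},"required":["moves"]}

```bash
mkdir -p pics; cat > h.py <<'E'
import numpy as np, cv2
from scipy.spatial.transform import Rotation as R
from cell import env, viewer, boxes_of, masks_of
def cal(n):
    c=viewer.get_calibration(n); return c
def rot(o):
    o=np.array(o,float)
    if o.shape==(3,3): return o
    if o.size==4: return R.from_quat(o).as_matrix()
    return R.from_euler('xyz',o,degrees=True).as_matrix()
def ray(c,uv):
    f=192/np.tan(np.radians(c['fov_y'])/2)
    uv=np.atleast_2d(np.array(uv,float))
    p=np.c_[(uv[:,0]-c['cx'])/f,(uv[:,1]-c['cy'])/f,np.ones(len(uv))]
    return (p*[1,-1,-1])@rot(c['orientation']).T
def toz(c,uv,z):
    d=ray(c,uv); o=np.array(c['position']); return o+d*((z-o[2])/d[:,2])[:,None]
def proj(c,P):
    f=192/np.tan(np.radians(c['fov_y'])/2)
    q=(np.atleast_2d(P)-c['position'])@rot(c['orientation'])*[1,-1,-1]
    return q[:,:2]/q[:,2:]*f+[c['cx'],c['cy']]
def save(n,im,s=1.5): cv2.imwrite('pics/'+n+'.png',cv2.resize(im[:,:,::-1],None,fx=s,fy=s))
E
python3 - <<'E'
from h import *
for n in ['side','top']:
    im=viewer.read_camera(n); save(n+'0',im); c=cal(n); print(n,c)
    for t in ['drier','screen_short','screen_long','rack','key0_top','key1_top','key2_top','key3_top','vial','loupe']:
        r=masks_of(n,t)
        print(t,[(round(x['conf'],2),np.round(x['location']),int(x['pixels'].sum()), np.round(cv2.minAreaRect(np.argwhere(x['pixels'])[:,::-1].astype(np.float32)),0) if 0 else [np.round(a,1) for a in cv2.minAreaRect(np.argwhere(x['pixels'])[:,::-1].astype(np.float32))]) for x in r[:2]])
o=env.get_obs();print(o)
E
```

```text
side {'fov_y': 54.36218775817141, 'cx': 257.42176703775124, 'cy': 189.82251127201758, 'position': array([0.06684234, 0.79726774, 0.62451488]), 'orientation': array([  59.93593532,    1.18550251, -150.08434937])}
drier [(0.79, array([206., 264.]), 7155, [array([205.2, 264.7]), array([ 86. , 102.5]), np.float64(50.9)])]
screen_short [(0.61, array([320., 150.]), 256, [array([319.8, 152.8]), array([36. ,  9.6]), np.float64(8.9)])]
screen_long [(0.97, array([318., 167.]), 720, [array([314.3, 166.4]), array([48.3, 18.1]), np.float64(9.5)])]
rack [(0.74, array([312., 175.]), 223, [array([311.7, 173.9]), array([32.6, 14.3]), np.float64(9.5)])]
key0_top [(0.42, array([207., 285.]), 154, [array([205.5, 284. ]), array([13.4, 13.4]), np.float64(45.0)])]
key1_top [(0.45, array([218., 272.]), 207, [array([218.3, 272.8]), array([15.6, 14.8]), np.float64(45.0)])]
key2_top [(0.7, array([231., 267.]), 178, [array([231. , 263.5]), array([14.8, 13.4]), np.float64(45.0)]), (0.42, array([241., 255.]), 162, [array([242.9, 255.1]), array([15. , 12.5]), np.float64(33.7)])]
key3_top [(0.56, array([240., 255.]
[... 1651 characters left out ...]
s': 1.1, 'qpos': array([73.57454423, 18.39260505, -4.01554252, 83.10623128,  1.29685735,
       78.53919093, -3.26145528]), 'joint_velocities': array([-0.05919539, -0.03912009,  0.05579031,  0.03417112, -0.08701918,
       -0.01622425,  0.01021628]), 'effort': array([ 2.24273358e-04, -4.91108823e+01, -4.03029928e-01, -3.12773860e+01,
       -6.37544109e-02,  3.38886073e-02,  1.78925154e-05]), 'tool_pos': array([ 0.19253998, -0.62087378,  0.22259032]), 'tool_rot': array([1.79992798e+02, 4.54727823e-03, 1.72326072e+01]), 'force': array([ 0.08629446, -0.34518269, -0.24318043]), 'wrist_torque': array([ 0.02578083, -0.01858417,  0.00603931]), 'grasp_force': 0.0, 'grip_width': 0.08716134883286163}
```

```bash
python3 - <<'E'
from h import *
c=cal('top')
im=cv2.imread('pics/top0.png')
cv2.imwrite('pics/topc.png',cv2.resize(im[225:420,120:630],None,fx=1.55,fy=1.55,interpolation=cv2.INTER_CUBIC))
for n,uv,z in [('short',(369.6,206.9),.066),('long',(343.6,212),.066),('k0',(127,223.5),.066),('k1',(138,225.3),.074),('k2',(151,228),.074),('k3',(162.8,229.5),.074),('rack',(352.7,211.1),.03),('drier',(150,208.5),.07),('loupe',(246,238),.006)]:
    print(n,np.round(toz(c,uv,z)[0],4))
s=np.array([np.cos(np.radians(79.7)),np.sin(np.radians(79.7))])
p=toz(c,[np.array([369.6,206.9])+20*s,np.array([369.6,206.9])-20*s],.066);print(p, np.degrees(np.arctan2(*(p[1]-p[0])[1::-1])))
E
```

```text
short [ 0.5056 -0.3829  0.066 ]
long [ 0.4907 -0.3024  0.066 ]
k0 [0.4621 0.3547 0.066 ]
k1 [0.4559 0.3188 0.074 ]
k2 [0.4475 0.2797 0.074 ]
k3 [0.4427 0.2443 0.074 ]
rack [ 0.4966 -0.3406  0.03  ]
drier [0.5065 0.286  0.07  ]
loupe [ 0.4165 -0.0033  0.006 ]
[[ 0.44559304 -0.39000854  0.066     ]
 [ 0.56669262 -0.37559388  0.066     ]] 6.788061952384826
```

View pics/topc.png

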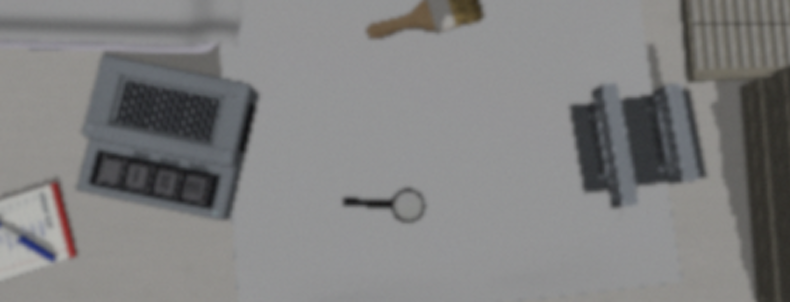

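View pics/side0.png

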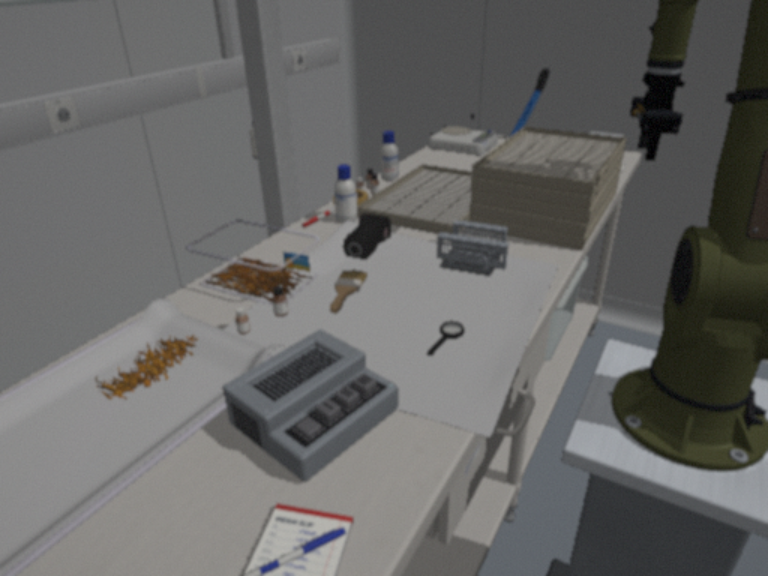

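```bash
cat >> h.py <<'E'
def go(p,yaw,tilt=None):
    "numbers for a tool-down pose from the present one"
    o=env.get_obs(); A=R.from_euler('xyz',o['tool_rot'],degrees=True); B=R.from_euler('xyz',[180,0,yaw],degrees=True)
    if tilt is not None: B=B*R.from_rotvec(np.radians(tilt))
    return np.round(np.r_[A.inv().apply(np.array(p)-o['tool_pos'])/.2,(A.inv()*B).as_rotvec()/1.5],3)
E
python3 - <<'E'
from h import *
c=cal('side'); t=cal('top')
b=toz(c,np.array([[583,245]])/1.5,0)[0]; print('stack corner base',b)
for z in (.08,.12,.16): print(z,proj(c,[b[0],b[1],z])*1.5)
print(toz(t,[[400,236],[397,208]],.1))
print(go([.5056,-.3829,.25],6.8), go([.193,-.621,.32],17.2))
E
```

```text
stack corner base [ 0.28072732 -0.53249384  0.        ]
0.08 [[588.12661243 215.23091449]]
0.12 [[590.80509905 199.67754501]]
0.16 [[593.56504306 183.65117081]]
[[ 0.41565709 -0.45537895  0.1       ]
 [ 0.49795547 -0.45271521  0.1       ]]
[ 1.848 -0.673 -0.137  0.     0.     0.121] [ 0.002  0.001 -0.487  0.     0.     0.   ]
```

apply_moves:
  moves:
    - [0,0,-0.2,0,0,0,1]
    - [0.1,0,-0.4,0,0,0,1]
    - [0.3,0,-0.6,0,0,0,1]
    - [0.5,-0.15,-0.7,0,0,0.05,1]
    - [0.7,-0.3,-0.7,0,0,0.1,1]
    - [0.85,-0.45,-0.7,0,0,0.12,1]
    - [0.95,-0.6,-0.7,0,0,0.12,1]
    - [0.95,-0.67,-0.7,0,0,0.12,1]

```text
time_s: 1.9
tool_pos: [0.3383, -0.4317, 0.3633]
tool_rot: [-180.0, -0.1, 7.4]
force: [0.3, -1.0, 0.8]
grip_width: 0.087
grasp_force: 0.0
```

apply_moves:
  moves:
    - [0.2,0,0,0,0,0,1]
    - [0.4,0,0,0,0,0,1]
    - [0.6,0,0,0,0,0,1]
    - [0.75,0.1,0,0,0,0,1]
    - [0.82,0.15,0,0,0,0,1]
    - [0.82,0.15,0,0,0,0,1]
    - [0.82,0.15,0,0,0,0,1]

```text
time_s: 2.6
tool_pos: [0.5004, -0.4465, 0.3621]
tool_rot: [-180.0, 0.1, 6.9]
force: [-0.4, 1.3, -0.1]
grip_width: 0.087
grasp_force: 0.0
```

```bash
python3 - <<'E'
from h import *
o=env.get_obs();print(o['tool_pos'],o['tool_rot'],o['time_s'],o['qpos'])
c=cal('wrist');im=viewer.read_camera('wrist');save('w1',im);print(c)
for t in ['screen_short','screen_long','rack']:
    for x in masks_of('wrist',t)[:2]:
        a=cv2.minAreaRect(np.argwhere(x['pixels'])[:,::-1].astype(np.float32)); print(t,x['conf'],a)
E
```

```text
[ 0.50036742 -0.44648777  0.36211326] [-1.79955754e+02  5.26021272e-02  6.91810074e+00] 2.6 [ 49.43130202  20.60580773 -14.44888653  65.01452061   5.06063942
  95.02833345 -46.77169479]
{'fov_y': 62.95099720142747, 'cx': 258.5126263209036, 'cy': 191.44540378509114, 'position': array([ 0.58445612, -0.43521495,  0.5241304 ]), 'orientation': array([-1.76439510e+01,  2.56099222e-02, -8.30652462e+01])}
screen_short 0.93 ((226.53262329101562, 141.47080993652344), (91.52025604248047, 19.696483612060547), 86.86363983154297)
screen_long 0.91 ((172.4959259033203, 142.95492553710938), (112.26431274414062, 25.62161636352539), 84.80557250976562)
rack 0.64 ((201.97120666503906, 136.4945831298828), (76.20186614990234, 107.25729370117188), 89.34146118164062)
```

View pics/w1.png

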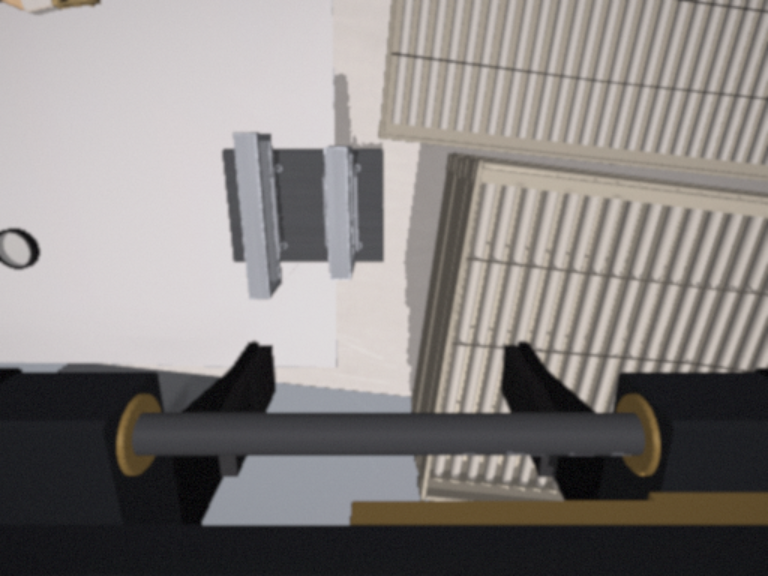

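```bash
python3 - <<'E'
from h import *
c={'fov_y': 62.95099720142747, 'cx': 258.5126263209036, 'cy': 191.44540378509114, 'position': np.array([ 0.58445612, -0.43521495,  0.5241304 ]), 'orientation': np.array([-1.76439510e+01,  2.56099222e-02, -8.30652462e+01])}
print('base',toz(c,np.array([[450,155],[418,390]])/1.5,0))
for z in (.1,.13,.16): print('top',z,toz(c,np.array([[478,162],[445,390]])/1.5,z))
t=np.array([226.53,141.47]);d=np.array([np.cos(np.radians(86.86)),np.sin(np.radians(86.86))])*45
p=toz(c,[t,t-d,t+d],.066);print(p,np.degrees(np.arctan2(*(p[1]-p[2])[1::-1])))
print(toz(c,np.array([[328,146],[350,146],[331,277],[351,277]])/1.5,.066))
E
```

```text
base [[ 0.57476901 -0.50343543  0.        ]
 [ 0.28893949 -0.50918709  0.        ]]
top 0.1 [[ 0.57375633 -0.51560531  0.1       ]
 [ 0.34864316 -0.52232287  0.1       ]]
top 0.13 [[ 0.57451316 -0.50991906  0.13      ]
 [ 0.36532291 -0.51616147  0.13      ]]
top 0.16 [[ 0.57526999 -0.50423281  0.16      ]
 [ 0.38200266 -0.51000007  0.16      ]]
[[ 0.51009747 -0.39704534  0.066     ]
 [ 0.57221005 -0.38797232  0.066     ]
 [ 0.44235303 -0.40694102  0.066     ]] 8.310629101060211
[[ 0.57023534 -0.38056605  0.066     ]
 [ 0.57271372 -0.40094144  0.066     ]
 [ 0.44356874 -0.39409845  0.066     ]
 [ 0.44602253 -0.41425072  0.066     ]]
```

```bash
python3 - <<'E'
from h import *
print(go([.508,-.392,.16],7))
E
```

```text
[ 7.300e-02 -2.680e-01  1.017e+00  1.000e-03 -0.000e+00 -2.000e-03]
```

apply_moves:
  moves:
    - [0,-0.1,0.1,0,0,0,1]
    - [0.05,-0.25,0.3,0,0,0,1]
    - [0.07,-0.27,0.5,0,0,0,1]
    - [0.07,-0.27,0.7,0,0,0,1]
    - [0.07,-0.27,0.85,0,0,0,1]
    - [0.07,-0.27,0.95,0,0,0,1]
    - [0.07,-0.27,1,0,0,0,1]
    - [0.07,-0.27,1,0,0,0,1]
    - [0.07,-0.27,1,0,0,0,0.6]

```text
time_s: 3.7
tool_pos: [0.5085, -0.3918, 0.1641]
tool_rot: [179.9, -0.1, 6.9]
force: [0.3, -0.7, 0.2]
grip_width: 0.0837
grasp_force: 0.0
```

```bash
python3 - <<'E'
from h import *
o=env.get_obs();print(o['tool_pos'],o['tool_rot'],o['time_s'])
c=cal('wrist');im=viewer.read_camera('wrist');save('w2',im);print(c['position'])
for t in ['screen_short','screen_long']:
    for x in masks_of('wrist',t)[:1]:
        a=cv2.minAreaRect(np.argwhere(x['pixels'])[:,::-1].astype(np.float32)); print(t,x['conf'],a); b=cv2.boxPoints(a); print(b); print(toz(c,b,.066))
E
```

```text
[ 0.50853834 -0.39183111  0.1641172 ] [ 1.79904187e+02 -8.61421087e-02  6.89943658e+00] 3.7
[ 0.59220965 -0.38021617  0.32631579]
screen_short 0.56 ((263.0, 188.49998474121094), (25.999996185302734, 144.99996948242188), 0.0)
[[250.      260.99997]
 [250.      116.     ]
 [276.      116.     ]
 [276.      260.99997]]
[[ 0.4420583  -0.39092927  0.066     ]
 [ 0.57346582 -0.37607074  0.066     ]
 [ 0.57599687 -0.39695241  0.066     ]
 [ 0.44496207 -0.41508827  0.066     ]]
screen_long 0.79 ((171.9869384765625, 188.66064453125), (172.60787963867188, 43.950111389160156), 85.67494201660156)
[[143.56587 104.25972]
 [187.39082 100.94524]
 [200.408   273.06158]
 [156.58305 276.37604]]
[[ 0.57231729 -0.29055688  0.066     ]
 [ 0.57908497 -0.32519655  0.066     ]
 [ 0.42364223 -0.3457132   0.066     ]
 [ 0.41507689 -0.30458722  0.066     ]]
```

View pics/w2.png

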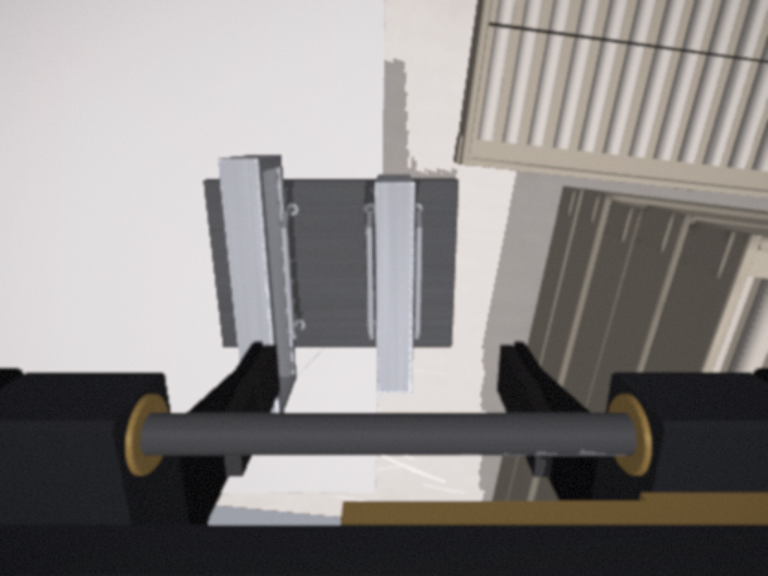

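apply_moves:
  moves:
    - [0,0.01,0.1,0,0,0,0.6]
    - [0,0.01,0.2,0,0,0,0.6]
    - [0,0.01,0.3,0,0,0,0.6]
    - [0,0.01,0.4,0,0,0,0.6]
    - [0,0.01,0.48,0,0,0,0.6]
    - [0,0.01,0.54,0,0,0,0.6]
    - [0,0.01,0.57,0,0,0,0.6]
    - [0,0.01,0.57,0,0,0,0.6]

```text
time_s: 4.65
tool_pos: [0.5082, -0.3931, 0.048]
tool_rot: [-180.0, 0.0, 6.9]
force: [0.6, 0.0, 0.6]
grip_width: 0.0516
grasp_force: 0.0
```

apply_moves:
  moves:
    - [0,0,0,0,0,0,0.4]
    - [0,0,0,0,0,0,0.3]
    - [0,0,0,0,0,0,0.2]
    - [0,0,0,0,0,0,0.1]
    - [0,0,0,0,0,0,0.1]
    - [0,0,0,0,0,0,0.1]
    - [0,0,0,0,0,0,0.1]
    - [0,0,0,0,0,0,0.1]
  grip_force: 15

```text
time_s: 5.45
tool_pos: [0.5086, -0.3936, 0.0489]
tool_rot: [180.0, -0.0, 6.9]
force: [0.3, 0.1, 1.2]
grip_width: 0.0219
grasp_force: 15.0
```

apply_moves:
  moves:
    - [0,0,-0.05,0,0,0,0.1]
    - [0,0,-0.15,0,0,0,0.1]
    - [0,0,-0.3,0,0,0,0.1]
    - [0,0,-0.45,0,0,0,0.1]
    - [0,0,-0.55,0,0,0,0.1]
    - [0.02,-0.05,-0.58,0,0,0,0.1]
    - [0.05,-0.2,-0.58,0,0,0,0.1]
    - [0.1,-0.4,-0.58,0,0,0,0.1]
    - [0.15,-0.6,-0.58,0,0,0,0.1]
    - [0.2,-0.8,-0.58,0,0,0,0.1]
    - [0.2,-0.95,-0.58,0,0,0,0.1]
    - [0.2,-1,-0.5,0,0,0,0.1]
    - [0.2,-1,-0.35,0,0,0,0.1]
    - [0.2,-1,-0.2,0,0,0,0.1]
    - [0.2,-1,-0.1,0,0,0,0.1]
    - [0.2,-1,-0.03,0,0,0,0.1]
    - [0.2,-1,-0.01,0,0,0,0.1]
    - [0.2,-1,-0.01,0,0,0,0.1]

```text
time_s: 7.25
tool_pos: [0.5237, -0.1894, 0.0501]
tool_rot: [-180.0, 0.1, 6.9]
force: [0.1, 0.3, -1.1]
grip_width: 0.022
grasp_force: 15.0
```

```bash
python3 - <<'E'
from h import *
o=env.get_obs();print(o['tool_pos'],o['force'],o['grip_width'])
im=viewer.read_camera('side'); im2=viewer.read_camera('top')
save('s3',np.hstack([im[90:260,200:400],im2[130:300,230:430]]),2)
E
```

```text
[ 0.52368601 -0.18938529  0.0501213 ] [ 0.09359594  0.26015916 -1.13876109] 0.021960196663146934
```

View pics/s3.png

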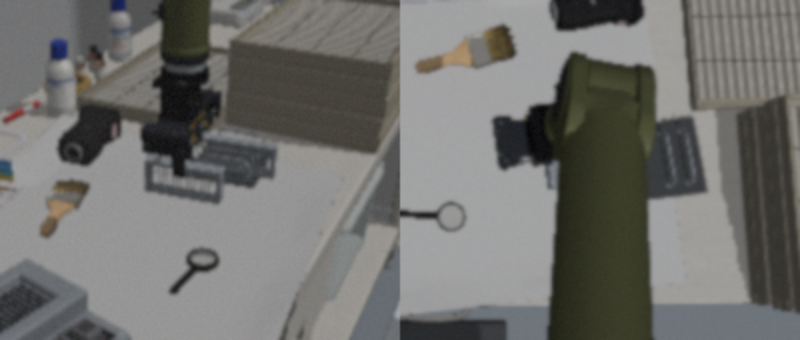

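apply_moves:
  moves:
    - [0,0,0.01,0,0,0,0.1]
    - [0,0,0.02,0,0,0,0.1]
    - [0,0,0.025,0,0,0,0.1]
    - [0,0,0.03,0,0,0,0.1]
    - [0,0,0.03,0,0,0,0.1]

```text
time_s: 7.85
tool_pos: [0.5239, -0.1899, 0.0444]
tool_rot: [-180.0, 0.0, 6.9]
force: [0.2, -0.4, -0.9]
grip_width: 0.0217
grasp_force: 15.0
```

apply_moves:
  moves:
    - [0,0,0.003,0,0,0,0.1]
    - [0,0,0.006,0,0,0,0.1]
    - [0,0,0.008,0,0,0,0.1]
    - [0,0,0.008,0,0,0,0.1]

```text
time_s: 8.25
tool_pos: [0.524, -0.1899, 0.0429]
tool_rot: [180.0, 0.0, 6.9]
force: [-0.8, -0.8, -0.8]
grip_width: 0.0215
grasp_force: 15.0
```

apply_moves:
  moves:
    - [0,0,0,0,0,0,0.3]
    - [0,0,0,0,0,0,0.4]
    - [0,0,0,0,0,0,0.5]
    - [0,0,0,0,0,0,0.5]
    - [0,0,-0.1,0,0,0,0.5]
    - [0,0,-0.25,0,0,0,0.5]
    - [0,0,-0.4,0,0,0,0.4]
    - [0,0.1,-0.4,0,0,0,0.2]
    - [0,0.22,-0.4,0,0,0,0]
    - [0,0.3,-0.35,0,0,0,0]
    - [0,0.3,-0.25,0,0,0,0]
    - [0,0.3,-0.1,0,0,0,0]
    - [0,0.3,0,0,0,0,0]
    - [0,0.3,0,0,0,0,0]
    - [0,0.3,0,0,0,0,0]

```text
time_s: 9.75
tool_pos: [0.5307, -0.2495, 0.042]
tool_rot: [-179.9, 0.1, 6.9]
force: [1.5, 0.3, 0.1]
grip_width: 0.0008
grasp_force: 0.0
```

```bash
python3 - <<'E'
from h import *
o=env.get_obs();print(o['tool_pos'],o['force'],o['grip_width'])
im=viewer.read_camera('side'); c=cal('wrist');im2=viewer.read_camera('wrist')
save('s4',np.hstack([cv2.resize(im[90:260,200:400],(452,384)),im2]),.8)
E
```

```text
[ 0.5306602  -0.24945458  0.04199733] [1.47903884 0.2723516  0.08697194] 0.000757886892100725
```

View pics/s4.png

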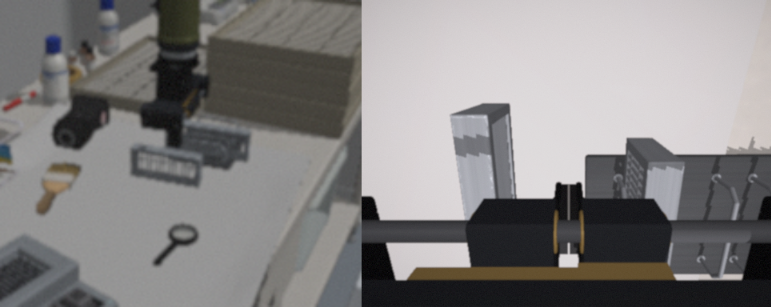

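apply_moves:
  moves:
    - [0,-0.05,0,0,0,0,0]
    - [0,-0.1,0,0,0,0,0]
    - [0,-0.12,0,0,0,0,0]
    - [0,-0.14,0,0,0,0,0]
    - [0,-0.16,0,0,0,0,0]
    - [0,-0.18,0,0,0,0,0]
    - [0,-0.2,0,0,0,0,0]
    - [0,-0.22,0,0,0,0,0]
    - [0,-0.24,0,0,0,0,0]
    - [0,-0.26,0,0,0,0,0]
    - [0,-0.28,0,0,0,0,0]
    - [0,-0.3,0,0,0,0,0]
    - [0,-0.31,0,0,0,0,0]
    - [0,-0.32,0,0,0,0,0]
    - [0,-0.32,0,0,0,0,0]
    - [0,-0.32,-0.1,0,0,0,0]
    - [0,-0.32,-0.3,0,0,0,0.3]
    - [0,-0.35,-0.5,0,0,0,0.7]
    - [0,-0.4,-0.6,0,0,0,1]
    - [0,-0.4,-0.6,0,0,0,1]

```text
time_s: 11.85
tool_pos: [0.5241, -0.1693, 0.1669]
tool_rot: [179.8, -0.4, 7.0]
force: [0.8, 0.8, 0.3]
grip_width: 0.0249
grasp_force: 0.0
```

```bash
python3 - <<'E'
from h import *
o=env.get_obs();print(o['tool_pos'],o['tool_rot'],o['force'],o['grip_width'])
c=cal('wrist');im2=viewer.read_camera('wrist');save('s5',im2)
for x in masks_of('wrist','screen_short')[:2]:
    a=cv2.minAreaRect(np.argwhere(x['pixels'])[:,::-1].astype(np.float32)); print(x['conf'],a); b=cv2.boxPoints(a); p=toz(c,b,.022);print(b,p,p.mean(0)); 
E
```

```text
[ 0.52409142 -0.16934781  0.16689215] [179.82948957  -0.36711065   7.01139831] [0.81797368 0.84049421 0.26045644] 0.024874356458491877
0.88 ((238.0, 180.5), (125.0, 62.0), 90.0)
[[207. 118.]
 [269. 118.]
 [269. 243.]
 [207. 243.]] [[ 0.57945699 -0.11224049  0.022     ]
 [ 0.58670223 -0.17111022  0.022     ]
 [ 0.45586126 -0.18856137  0.022     ]
 [ 0.4477683  -0.12201923  0.022     ]] [ 0.5174472  -0.14848283  0.022     ]
0.34 ((400.5832824707031, 201.4004364013672), (52.66116714477539, 110.1372299194336), 7.907163143157959)
[[366.92734 252.32323]
 [382.07877 143.23314]
 [434.23923 150.47765]
 [419.0878  259.56775]] [[ 0.45764294 -0.29638117  0.022     ]
 [ 0.57630153 -0.28443414  0.022     ]
 [ 0.57559398 -0.33738135  0.022     ]
 [ 0.45586682 -0.35555144  0.022     ]] [ 0.51635132 -0.31843703  0.022     ]
```

View pics/s5.png

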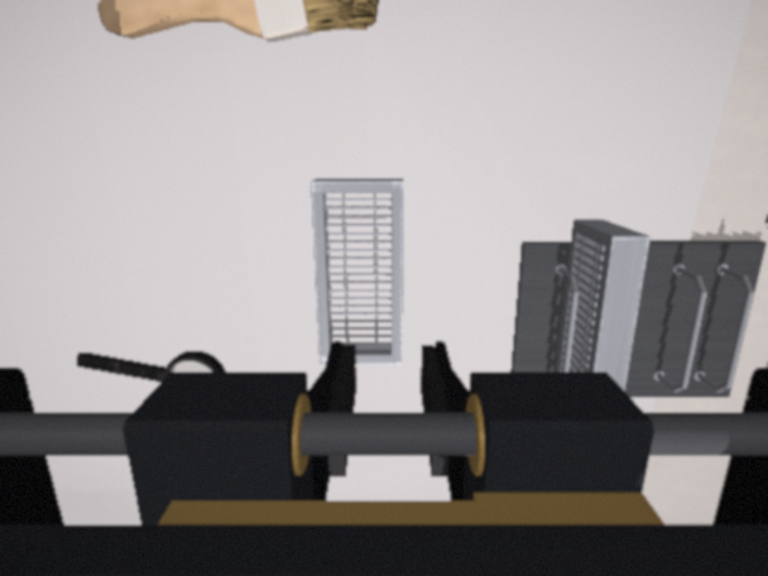

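apply_moves:
  moves:
    - [0,-0.05,0,0,0,0,1]
    - [-0.02,-0.11,0,0,0,0,1]
    - [-0.02,-0.11,0.1,0,0,0,1]
    - [-0.02,-0.11,0.2,0,0,0,1]
    - [-0.02,-0.11,0.35,0,0,0,1]
    - [-0.02,-0.11,0.5,0,0,0,1]
    - [-0.02,-0.11,0.6,0,0,0,1]
    - [-0.02,-0.11,0.65,0,0,0,1]
    - [-0.02,-0.11,0.68,0,0,0,1]
    - [-0.02,-0.11,0.68,0,0,0,1]
    - [-0.02,-0.11,0.68,0,0,0,1]

```text
time_s: 13.05
tool_pos: [0.5157, -0.1487, 0.0278]
tool_rot: [180.0, -0.1, 6.9]
force: [-0.4, -0.7, 1.5]
grip_width: 0.0871
grasp_force: 0.0
```

apply_moves:
  moves:
    - [0.01,0,0.03,0,0,0,1]
    - [0.01,0,0.06,0,0,0,1]
    - [0.01,0,0.072,0,0,0,1]
    - [0.01,0,0.072,0,0,0,1]
    - [0.01,0,0.072,0,0,0,0.85]
    - [0.01,0,0.072,0,0,0,0.75]
    - [0.01,0,0.072,0,0,0,0.65]
    - [0.01,0,0.072,0,0,0,0.6]
    - [0.01,0,0.072,0,0,0,0.6]
    - [0.01,0,0.072,0,0,0,0.6]
    - [0.01,0,0.072,0,0,0,0.6]
  grip_force: 15

```text
time_s: 14.15
tool_pos: [0.5171, -0.1487, 0.0127]
tool_rot: [180.0, -0.0, 6.9]
force: [-0.2, -0.3, 0.8]
grip_width: 0.0599
grasp_force: 15.0
```

apply_moves:
  moves:
    - [0,0,-0.04,0,0,0,0.6]
    - [0,0,-0.12,0,0,0,0.6]
    - [0,0,-0.25,0,0,0,0.6]
    - [0,0,-0.4,0,0,0,0.6]
    - [0,0,-0.55,0,0,0,0.6]
    - [0,-0.08,-0.7,0,0,-0.03,0.6]
    - [0.03,-0.2,-0.8,0,0,-0.1,0.6]
    - [0.06,-0.35,-0.8,0,0,-0.17,0.6]
    - [0.1,-0.5,-0.8,0,0,-0.24,0.6]
    - [0.13,-0.65,-0.8,0,0,-0.31,0.6]
    - [0.16,-0.8,-0.8,0,0,-0.38,0.6]
    - [0.2,-0.92,-0.8,0,0,-0.42,0.6]
    - [0.2,-0.98,-0.8,0,0,-0.42,0.6]
    - [0.2,-1,-0.8,0,0,-0.42,0.6]
    - [0.2,-1,-0.8,0,0,-0.42,0.6]

```text
time_s: 15.65
tool_pos: [0.5324, 0.0543, 0.1724]
tool_rot: [180.0, 0.1, 42.9]
force: [-0.0, -0.2, -1.4]
grip_width: 0.0596
grasp_force: 15.0
```

```bash
python3 - <<'E'
from h import *
o=env.get_obs();print(o['tool_pos'],o['tool_rot'],o['grip_width'])
print(go([.541,.24,.175],80), go([.50,.24,.175],80))
E
```

```text
[0.53236795 0.05430398 0.17238578] [1.79990131e+02 5.12204314e-02 4.29431015e+01] 0.05961711128683652
[ 0.664 -0.65  -0.014 -0.     0.001 -0.431] [ 0.514 -0.79  -0.014 -0.     0.001 -0.431]
```

```bash
python3 - <<'E'
from h import *
print(go([.49,.19,.25],80))
E
```

```text
[ 0.307 -0.641 -0.388 -0.     0.001 -0.431]
```

apply_moves:
  moves:
    - [0.03,-0.08,-0.1,0,0,-0.06,0.6]
    - [0.08,-0.18,-0.2,0,0,-0.14,0.6]
    - [0.14,-0.3,-0.3,0,0,-0.22,0.6]
    - [0.2,-0.42,-0.39,0,0,-0.3,0.6]
    - [0.25,-0.53,-0.39,0,0,-0.38,0.6]
    - [0.29,-0.61,-0.39,0,0,-0.43,0.6]
    - [0.31,-0.64,-0.39,0,0,-0.43,0.6]
    - [0.31,-0.64,-0.39,0,0,-0.43,0.6]
    - [0.31,-0.64,-0.39,0,0,-0.43,0.6]

```text
time_s: 16.55
tool_pos: [0.4912, 0.1888, 0.2502]
tool_rot: [-180.0, 0.1, 79.7]
force: [-0.1, 0.1, -1.1]
grip_width: 0.0601
grasp_force: 15.0
```

```bash
python3 - <<'E'
from h import *
import pickle
o=env.get_obs();print(o['tool_pos'],o['tool_rot'],o['grip_width'])
c=cal('wrist');im2=viewer.read_camera('wrist');save('d6',im2);pickle.dump((c,im2,o),open('d6.pkl','wb'));print(c)
for t,z in [('key0_top',.066),('key1_top',.074),('key2_top',.074),('key3_top',.074),('screen_short',.26)]:
  for x in masks_of('wrist',t)[:1]:
    a=cv2.minAreaRect(np.argwhere(x['pixels'])[:,::-1].astype(np.float32)); print(t,x['conf'],a,toz(c,[a[0]],z))
E
```

```text
[0.49120857 0.18877928 0.25021585] [-1.79993900e+02  6.66354575e-02  7.97481217e+01] 0.060134669505696466
{'fov_y': 62.95099720142747, 'cx': 258.5126263209036, 'cy': 191.44540378509114, 'position': array([0.50706804, 0.27256617, 0.41219459]), 'orientation': array([-1.76880535e+01, -1.71388033e-02, -1.02368110e+01])}
key0_top 0.8 ((201.0, 15.5), (31.0, 32.0), 90.0) [[0.46418274 0.35255424 0.066     ]]
key1_top 0.8 ((201.5, 56.0), (28.0, 29.0), 90.0) [[0.45732153 0.31567257 0.074     ]]
key2_top 0.57 ((202.0, 95.5), (27.0, 30.0), 90.0) [[0.44910812 0.27896963 0.074     ]]
key3_top 0.86 ((203.0, 131.0), (24.0, 26.0), 90.0) [[0.44177385 0.24350912 0.074     ]]
screen_short 0.85 ((257.383056640625, 232.12030029296875), (121.1951675415039, 203.6243133544922), 0.7345210313796997) [[0.49386495 0.20257712 0.26      ]]
```

View pics/d6.png

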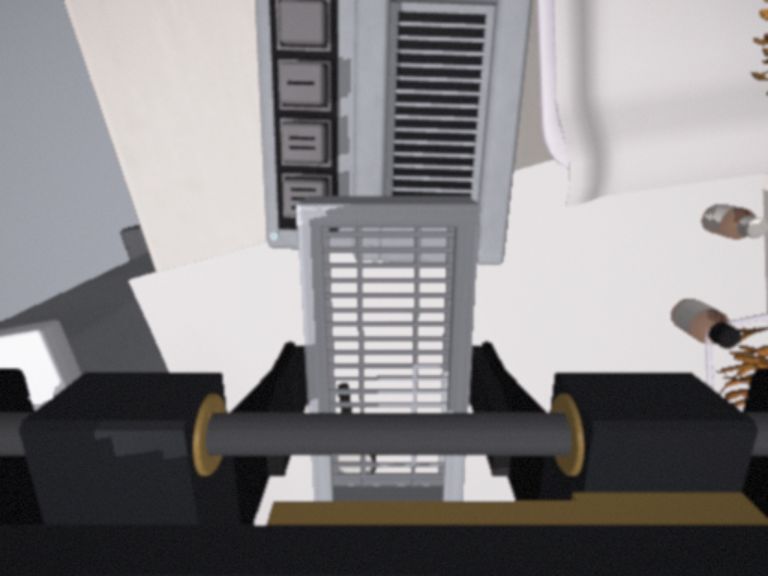

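```bash
python3 - <<'E'
from h import *
import pickle
c,im,o=pickle.load(open('d6.pkl','rb'))
g=cv2.cvtColor(im,cv2.COLOR_RGB2GRAY)
ls=cv2.createLineSegmentDetector(0).detect(g)[0][:,0]
for l in ls:
    n=np.hypot(l[2]-l[0],l[3]-l[1])
    if n>35 and 170<l[0]<360 and abs(l[0]-l[2])<.35*n:
        if l[1]>l[3]: l=l[[2,3,0,1]]
        out=[]
        for z in (.056,.084,.26):
            p=toz(c,[l[:2],l[2:]],z); d=p[0]-p[1]; out.append((z,np.round(p[:,:2].ravel(),4),round(float(np.degrees(np.arctan2(-d[0],d[1]))),1)))
        print(np.round(l,1),out[1] if l[3]<150 else out[2], out[0][1] if l[0]<200 else '')
# tray far end edge
for l in ls:
    n=np.hypot(l[2]-l[0],l[3]-l[1])
    if n>15 and abs(l[1]-l[3])<.3*n and 110<l[1]<165 and 190<l[0]<330: print('h',np.round(l,1),np.round(toz(c,[l[:2],l[2:]],.2602)[:,:2],4).ravel())
ty=np.radians(o['tool_rot'][2]); T=np.array([np.cos(ty),np.sin(ty)]); N=np.array([-T[1],T[0]])
for px in ([300,206],[478,204],[316,480],[463,480]):
    p=toz(c,[np.array(px)/1.5],o['tool_pos'][2]-.0127+.022)[0,:2]-o['tool_pos'][:2]; print(px,'tray rel along,left',p@T,p@N)
E
```

```text
[179.7 314.9 168.2 348.6] (0.26, array([0.4399, 0.1587, 0.4268, 0.1361]), -30.1) [ 0.3499  0.006   0.3193 -0.0467]
[178.8   0.5 184.9 151.8] (0.26, array([0.4802, 0.3149, 0.4666, 0.2513]), -12.0) [0.4442 0.3717 0.4124 0.2227]
[224.8   0.6 224.8 130.6] (0.084, array([0.4908, 0.3564, 0.466 , 0.2407]), -12.1) 
[302.7 152.  297.4 197.9] (0.26, array([0.5234, 0.2409, 0.5175, 0.2178]), -14.4) 
[332.3   0.4 313.3 228.2] (0.26, array([0.5446, 0.3034, 0.5234, 0.1995]), -11.6) 
[342.  115.5 335.6 173.3] (0.26, array([0.544 , 0.2549, 0.5381, 0.2273]), -12.1) 
[358.3   0.6 357.1 109.5] (0.084, array([0.6116, 0.3346, 0.6025, 0.2376]), -5.4) 
[169.1   0.6 177.1 162. ] (0.26, array([0.4761, 0.3157, 0.4616, 0.247 ]), -12.0) [0.4347 0.3734 0.4006 0.2127]
[206.1 150.5 209.7 228.2] (0.26, array([0.477 , 0.25  , 0.4694, 0.2093]), -10.6) 
[257.1   0.6 253.8 128.1] (0.084, array([0.5201, 0.3511, 0.496 , 0.2379]), -12.0) 
[328.6   5.6 317.6 130.7] (0.084, array([0.5843, 0.3354, 0.5605, 0.2236]), -12.0) 
[199.3 153.2 202.7 227. ] (0.26, array([0.4734, 0.2493, 0.466 , 0.2107]), -10.9) [0.4283 0.2181 0.4108 0
[... 630 characters left out ...]
683]
h [195.6 130.2 211.9 130.5] [0.4743 0.2605 0.482  0.259 ]
h [213.1 120.5 190.6 120.3] [0.4836 0.2634 0.4731 0.2654]
h [310.6 131.3 263.1 130.4] [0.5285 0.2502 0.5061 0.2547]
h [273.1 158.2 243.1 158.1] [0.5086 0.2405 0.4941 0.2432]
h [241.9 163.5 273.1 163.5] [0.493  0.2406 0.5082 0.2379]
h [274.4 151.1 241.9 151.1] [0.5098 0.2438 0.4942 0.2467]
h [240.6 153.7 273.1 153.7] [0.4933 0.2455 0.509  0.2427]
[300, 206] tray rel along,left 0.06408369655242534 0.02759288996944508
[478, 204] tray rel along,left 0.06473810636778135 -0.02984449984464773
[316, 480] tray rel along,left -0.04273804106123522 0.027350388210175738
[463, 480] tray rel along,left -0.04273733946454636 -0.030257536207965185
```

```bash
python3 - <<'E'
from h import *
import pickle
c,im,o=pickle.load(open('d6.pkl','rb'))
a=np.array([np.sin(np.radians(12)),np.cos(np.radians(12)),0]);b=np.array([a[1],-a[0],0])
for n,px,z in [('front r',(272,245),.056),('back r',(498,264),.084),('deck edge mid',(420,262),.084),('recess L',(440,2),.084),('recess L floor',(440,8),.074),('key1',(302,83.5),.074),('key2',(303,143),.074)]:
    p=toz(c,[np.array(px)/1.5],z)[0]; print(n,p@a,p@b)
for A,B in [(.385,.46875)]:
    s=A*a+B*b; print('seat',s)
    print(go(np.r_[s[:2],.20],78), go(np.r_[s[:2],.12],78))
E
python3 -c "
import cv2;im=cv2.imread('pics/d6.png');cv2.imwrite('pics/d6c.png',cv2.resize(im[0:280,250:550],None,fx=2.1,fy=2.1,interpolation=cv2.INTER_CUBIC))"
```

```text
front r 0.2899341032011494 0.35246585899537797
back r 0.2873857086958803 0.5215362876351519
deck edge mid 0.287146201579903 0.4652465848665117
recess L 0.45199946418356207 0.4690217420281923
recess L floor 0.4510923411965038 0.47014276652518844
key1 0.4041579600433218 0.381537749685201
key2 0.36641283337123604 0.38129691983394276
seat [0.53855269 0.27912822 0.        ]
[ 0.48   0.157  0.252 -0.     0.     0.022] [ 0.48   0.157  0.652 -0.     0.     0.022]
```

View pics/d6c.png

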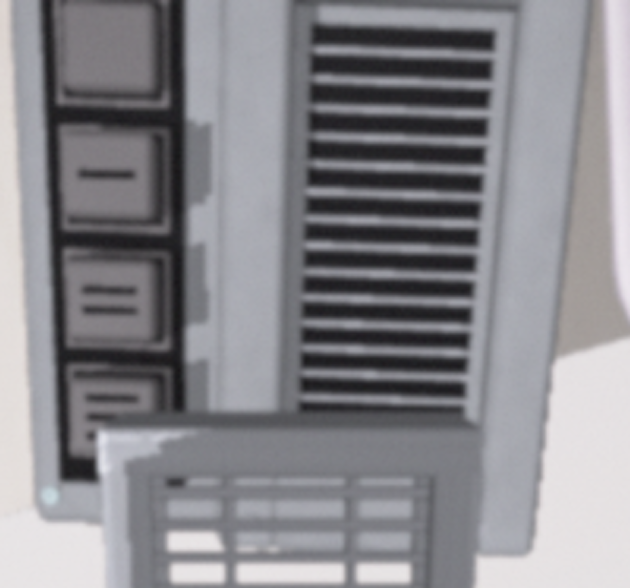

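apply_moves:
  moves:
    - [0.08,0.03,0,0,0,0.01,0.6]
    - [0.2,0.07,0,0,0,0.02,0.6]
    - [0.35,0.11,0,0,0,0.02,0.6]
    - [0.45,0.14,0.05,0,0,0.02,0.6]
    - [0.49,0.149,0.15,0,0,0.02,0.6]
    - [0.49,0.149,0.28,0,0,0.02,0.6]
    - [0.49,0.149,0.42,0,0,0.02,0.6]
    - [0.49,0.149,0.53,0,0,0.02,0.6]
    - [0.49,0.149,0.62,0,0,0.02,0.6]
    - [0.49,0.149,0.66,0,0,0.02,0.6]
    - [0.49,0.149,0.68,0,0,0.02,0.6]
    - [0.49,0.149,0.69,0,0,0.02,0.6]
    - [0.49,0.149,0.69,0,0,0.02,0.6]
    - [0.49,0.149,0.69,0,0,0.02,0.6]

```text
time_s: 18.25
tool_pos: [0.5375, 0.2824, 0.1134]
tool_rot: [179.9, -0.0, 78.3]
force: [-0.6, 0.0, -1.4]
grip_width: 0.0598
grasp_force: 15.0
```

```bash
python3 - <<'E'
from h import *
import pickle
o=env.get_obs();print(o['tool_pos'],o['tool_rot'],o['grip_width'])
c=cal('wrist');im=viewer.read_camera('wrist');pickle.dump((c,im,o),open('d7.pkl','wb'));print(c)
cv2.imwrite('pics/d7.png',cv2.resize(im[0:330,130:390,::-1],None,fx=1.8,fy=1.8,interpolation=cv2.INTER_CUBIC))
g=cv2.cvtColor(im,cv2.COLOR_RGB2GRAY)
a=np.array([np.sin(np.radians(12)),np.cos(np.radians(12)),0]);b=np.array([a[1],-a[0],0])
zt=o['tool_pos'][2]+.0093
print('tcp',o['tool_pos']@a,o['tool_pos']@b)
for l in cv2.createLineSegmentDetector(0).detect(g)[0][:,0]:
    n=np.hypot(l[2]-l[0],l[3]-l[1])
    if n>40 and 130<l[0]<380 and l[1]<320:
        print(np.round(l),*[(z,[np.round(((toz(c,[l[:2],l[2:]],z))@k),4) for k in (a,b)]) for z in (.084,zt)])
E
```

```text
[0.53748016 0.28240688 0.1134406 ] [ 1.79925991e+02 -4.32148593e-02  7.82503030e+01] 0.0597876020034777
{'fov_y': 62.95099720142747, 'cx': 258.5126263209036, 'cy': 191.44540378509114, 'position': array([0.55520182, 0.3655179 , 0.2755931 ]), 'orientation': array([-17.57831336,  -0.09850886, -11.73256388])}
tcp 0.3879840195144367 0.4670192410944748
[369. 248. 461. 248.] (0.084, [array([0.3723, 0.3726]), array([0.5433, 0.6054])]) (np.float64(0.122740604931558), [array([0.3927, 0.3929]), array([0.5279, 0.5774])])
[324. 229. 363. 276.] (0.084, [array([0.3865, 0.3506]), array([0.5117, 0.5413])]) (np.float64(0.122740604931558), [array([0.4039, 0.3754]), array([0.5027, 0.5263])])
[361.   1. 352. 250.] (0.084, [array([0.52  , 0.3709]), array([0.5223, 0.5317])]) (np.float64(0.122740604931558), [array([0.5105, 0.3915]), array([0.5111, 0.5186])])
[163. 101. 175. 249.] (0.084, [array([0.468 , 0.3708]), array([0.4113, 0.4111])]) (np.float64(0.122740604931558), [array([0.469 , 0.3915]), array([0.4226, 0.4224])])
[203. 231. 204. 274.] (0.084, [array([0.3847, 0.3514]), array([0.4307, 0.4299])]) (np.f
[... 4686 characters left out ...]
7, 0.445 ]), array([0.4889, 0.4887])])
[246. 121. 321. 122.] (0.084, [array([0.4567, 0.4561]), array([0.4598, 0.5047])]) (np.float64(0.122740604931558), [array([0.46  , 0.4595]), array([0.4613, 0.4971])])
[323. 119. 319. 209.] (0.084, [array([0.4577, 0.4001]), array([0.5062, 0.5074])]) (np.float64(0.122740604931558), [array([0.4608, 0.4148]), array([0.4983, 0.4992])])
[205.  77. 207. 118.] (0.084, [array([0.4812, 0.458 ]), array([0.4369, 0.4369])]) (np.float64(0.122740604931558), [array([0.4795, 0.461 ]), array([0.443, 0.443])])
[370.  56. 367.   1.] (0.084, [array([0.4929, 0.5201]), array([0.5301, 0.5254])]) (np.float64(0.122740604931558), [array([0.4888, 0.5106]), array([0.5173, 0.5136])])
```

View pics/d7.png

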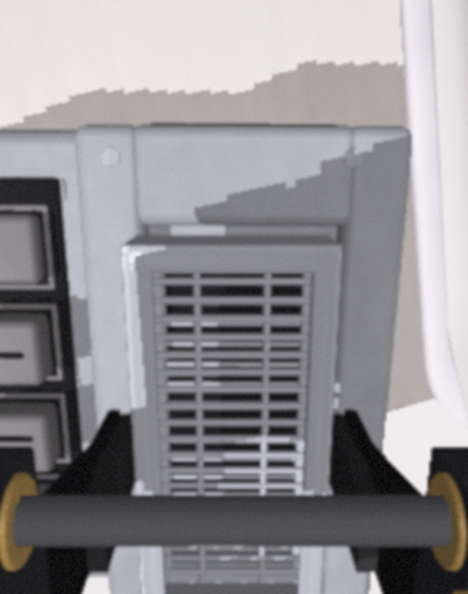

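```bash
python3 - <<'E'
from h import *
import pickle
a=np.array([np.sin(np.radians(12)),np.cos(np.radians(12)),0]);b=np.array([a[1],-a[0],0])
def rect(f,z,A,B,s=.0005):
    c,im,o=pickle.load(open(f,'rb'))
    aa=np.arange(*A,s);bb=np.arange(*B,s);G=np.stack(np.meshgrid(aa,bb,indexing='ij'),-1)
    P=G[...,:1]*a+G[...,1:]*b+[0,0,z]
    m=proj(c,P.reshape(-1,3)).reshape(G.shape).astype(np.float32)
    return aa,bb,cv2.remap(cv2.cvtColor(im,cv2.COLOR_RGB2GRAY),m[...,0],m[...,1],cv2.INTER_LINEAR).astype(float)
def peaks(x,p,th=3):
    g=np.gradient(cv2.GaussianBlur(p[None],(5,1),0)[0])
    return [(round(float(x[i])*1000,1),round(float(g[i]),1)) for i in range(1,len(g)-1) if abs(g[i])>th and abs(g[i])>=abs(g[i-1]) and abs(g[i])>abs(g[i+1])]
for f,A in [('d7.pkl',(.462,.478)),('d6.pkl',(.38,.44)),('d6.pkl',(.32,.37))]:
    for B in ((.42,.45),(.485,.53)):
        aa,bb,r=rect(f,.084,A,B); print(f,A,'b edges',peaks(bb,r.mean(0),1))
for B in ((.445,.465),(.47,.49)):
    aa,bb,r=rect('d7.pkl',.084,(.44,.50),B); print('d7 a edges',B,peaks(aa,r.mean(1),1.5))
    aa,bb,r=rect('d6.pkl',.084,(.43,.47),B); print('d6 a edges',B,peaks(aa,r.mean(1),1.5))
for n,Z in [('k1',.074)]:
    for f in ('d6.pkl','d7.pkl'):
        aa,bb,r=rect(f,Z,(.33,.47),(.370,.376)); print(f,'keys a',peaks(aa,r.mean(1),3))
E
```

```text
d7.pkl (0.462, 0.478) b edges [(430.5, -1.1), (435.0, -6.1), (437.0, 5.2)]
d7.pkl (0.462, 0.478) b edges [(488.0, -2.2), (496.0, -3.5), (503.0, -1.2), (505.5, -2.1), (507.5, 2.3), (525.5, 18.7)]
d6.pkl (0.38, 0.44) b edges [(436.0, -9.0), (439.5, 1.9), (443.0, -8.9), (446.0, 1.6)]
d6.pkl (0.38, 0.44) b edges [(497.5, 15.3), (502.0, -7.1), (505.0, 6.3), (523.0, -7.0), (526.0, 5.3)]
d6.pkl (0.32, 0.37) b edges [(436.0, -6.2), (439.5, 1.1), (443.0, -5.9)]
d6.pkl (0.32, 0.37) b edges [(497.5, 10.9), (502.0, -4.7), (505.0, 6.1), (522.5, -4.9), (525.5, 12.3)]
d7 a edges (0.445, 0.465) [(447.5, -11.5), (451.0, 20.3), (454.0, -11.6), (456.5, 3.8), (461.0, 5.5), (484.5, -12.7), (486.5, 17.1), (495.0, 14.5)]
d6 a edges (0.445, 0.465) [(431.0, 21.9), (433.5, -23.9), (438.5, 25.1), (441.0, -23.8), (446.5, 24.6), (453.0, -30.8)]
d7 a edges (0.47, 0.49) [(448.0, -11.6), (451.0, 8.5), (454.0, -7.2), (456.5, 4.6), (466.5, 8.2), (484.5, -12.3), (486.0, 16.5), (495.5, 3.4), (498.0, 4.2)]
d6 a edges (0.47, 0.49) [(431.0, 22.0), (433.5, -24.0), (438.5, 25.2), (441.0, -24.5), (446.5, 24.4), (451.5, -14.4), (454.0, -28.8)]
d6.pkl keys a [(331.0, 6.4), (334.0, -10.1), (336.5, 9.8), (341.5, -10.2), (344.0, 9.8), (346.5, -14.1), (351.5, 14.7), (355.5, 6.0), (362.5, -11.2), (365.0, 11.4), (368.5, -10.7), (371.5, 9.8), (378.5, -8.6), (380.5, 3.4), (383.0, -13.0), (387.5, 15.3), (390.0, -8.8), (392.5, 10.0), (403.5, -11.5), (406.0, 11.4), (415.5, -5.3), (419.0, -15.5), (424.0, 15.4), (426.5, -9.1), (428.5, 9.9), (453.0, -32.0)]
d7.pkl keys a [(366.5, 23.7), (369.0, -14.8), (371.0, 17.0), (380.0, -9.1), (387.0, 14.7), (389.5, -21.1), (393.0, 20.7), (403.5, -17.0), (406.0, 17.5), (417.0, -10.7), (422.5, 13.9), (424.5, -20.2), (430.0, 20.7), (433.5, 7.8), (456.0, -10.9), (458.0, 13.8), (460.0, -22.8), (468.5, 25.4)]
```

apply_moves:
  moves:
    - [-0.01,0.012,0,0,0,0.003,0.6]
    - [-0.01,0.012,0.02,0,0,0.003,0.6]
    - [-0.01,0.012,0.04,0,0,0.003,0.6]
    - [-0.01,0.012,0.055,0,0,0.003,0.6]
    - [-0.01,0.012,0.065,0,0,0.003,0.6]
    - [-0.01,0.012,0.065,0,0,0.003,0.6]
    - [-0.01,0.012,0.065,0,0,0.003,0.6]

```text
time_s: 19.0
tool_pos: [0.5388, 0.2797, 0.0994]
tool_rot: [-180.0, 0.0, 78.0]
force: [0.3, -0.3, -1.2]
grip_width: 0.0596
grasp_force: 15.0
```

```bash
python3 - <<'E'
from h import *
o=env.get_obs();a=np.array([.2079,.9781,0]);b=np.array([.9781,-.2079,0]);print(o['tool_pos'],o['tool_pos']@a,o['tool_pos']@b,o['tool_rot'],o['force'])
E
```

```text
[0.53882756 0.27973585 0.0994314 ] 0.38563188732369863 0.46887015109107627 [-1.79990743e+02  4.47775100e-03  7.80057721e+01] [ 0.31095714 -0.28999404 -1.23909458]
```

apply_moves:
  moves:
    - [0.001,0.003,0.005,0,0,0,0.6]
    - [0.001,0.003,0.01,0,0,0,0.6]
    - [0.001,0.003,0.015,0,0,0,0.6]
    - [0.001,0.003,0.02,0,0,0,0.6]
    - [0.001,0.003,0.025,0,0,0,0.6]
    - [0.001,0.003,0.03,0,0,0,0.6]
    - [0.001,0.003,0.03,0,0,0,0.6]

```text
time_s: 19.7
tool_pos: [0.5394, 0.2797, 0.0933]
tool_rot: [-180.0, 0.0, 78.0]
force: [0.8, 0.3, -0.9]
grip_width: 0.0596
grasp_force: 15.0
```

apply_moves:
  moves:
    - [0,0,0.005,0,0,0,0.6]
    - [0,0,0.01,0,0,0,0.6]
    - [0,0,0.015,0,0,0,0.6]
    - [0,0,0.02,0,0,0,0.6]
    - [0,0,0.024,0,0,0,0.6]
    - [0,0,0.026,0,0,0,0.6]
    - [0,0,0.026,0,0,0,0.6]

```text
time_s: 20.4
tool_pos: [0.5395, 0.2797, 0.0882]
tool_rot: [-180.0, 0.0, 78.0]
force: [1.3, -0.4, -0.6]
grip_width: 0.0596
grasp_force: 15.0
```

Bottom is at about 75.5 mm, one or two mm above the floor; keep lowering slowly.

apply_moves:
  moves:
    - [0,0,0.003,0,0,0,0.6]
    - [0,0,0.005,0,0,0,0.6]
    - [0,0,0.007,0,0,0,0.6]
    - [0,0,0.007,0,0,0,0.6]

```text
time_s: 20.8
tool_pos: [0.5395, 0.2797, 0.0868]
tool_rot: [-180.0, 0.0, 78.0]
force: [-0.5, 0.2, -1.8]
grip_width: 0.0596
grasp_force: 15.0
```

apply_moves:
  moves:
    - [0,0,0.002,0,0,0,0.6]
    - [0,0,0.003,0,0,0,0.6]
    - [0,0,0.003,0,0,0,0.6]

```text
time_s: 21.1
tool_pos: [0.5396, 0.2797, 0.0867]
tool_rot: [180.0, 0.0, 78.0]
force: [-1.9, -0.8, 2.9]
grip_width: 0.0601
grasp_force: 15.0
```

apply_moves:
  moves:
    - [0,0,0,0,0,0,0.72]
    - [0,0,0,0,0,0,0.8]
    - [0,0,0,0,0,0,0.9]
    - [0,0,0,0,0,0,0.95]
    - [0,0,0,0,0,0,0.95]
    - [0,0,-0.03,0,0,0,0.95]
    - [0,0,-0.1,0,0,0,0.95]
    - [0,0,-0.25,0,0,0,0.95]
    - [0,0,-0.4,0,0,0,0.8]
    - [-0.15,-0.1,-0.6,0,0,0,0.5]
    - [-0.3,-0.2,-0.75,0,0,0,0.2]
    - [-0.45,-0.3,-0.8,0,0,0,0]
    - [-0.45,-0.3,-0.8,0,0,0,0]
    - [-0.45,-0.3,-0.8,0,0,0,0]

```text
time_s: 22.5
tool_pos: [0.4626, 0.204, 0.2479]
tool_rot: [179.8, 0.0, 77.9]
force: [-0.3, 0.3, -0.7]
grip_width: 0.0426
grasp_force: 0.0
```

```bash
cat > chk.py <<'E'
from h import *
o=env.get_obs();print(o['tool_pos'],o['tool_rot'],o['grip_width'],o['time_s'])
c=cal('wrist');im=viewer.read_camera('wrist');a=np.array([np.sin(np.radians(12)),np.cos(np.radians(12)),0]);b=np.array([a[1],-a[0],0])
for t,z in [('screen_short',.096),('key0_top',.074),('key1_top',.074),('key2_top',.074),('key3_top',.074)]:
  for x in masks_of('wrist',t)[:1]:
    r=cv2.minAreaRect(np.argwhere(x['pixels'])[:,::-1].astype(np.float32)); p=toz(c,cv2.boxPoints(r),z); m=p.mean(0)
    print(t,round(x['conf'],2),np.round(r[0]),np.round(r[1]),np.round(m,4),'ab',np.round([m@a,m@b],4),'a',np.round(p@a,4),'b',np.round(p@b,4))
E
python3 chk.py
```

```text
[0.46257336 0.2039984  0.24786578] [1.79778045e+02 1.10914254e-02 7.79350005e+01] 0.04260009656746686 22.5
screen_short 0.79 [321.  82.] [ 69. 144.] [0.541  0.2792 0.096 ] ab [0.3856 0.4711] a [0.3219 0.4508 0.4495 0.3201] b [0.4384 0.4384 0.4995 0.5082]
key0_top 0.89 [228.  26.] [31. 31.] [0.4651 0.3516 0.074 ] ab [0.4406 0.3818] a [0.454  0.454  0.4272 0.4272] b [0.3675 0.3969 0.3965 0.3663]
key1_top 0.92 [228.  66.] [29. 30.] [0.457  0.3166 0.074 ] ab [0.4047 0.3812] a [0.4182 0.4182 0.3912 0.3913] b [0.3668 0.3964 0.3959 0.3656]
key2_top 0.61 [228. 106.] [25. 29.] [0.4486 0.2801 0.074 ] ab [0.3672 0.3806] a [0.3797 0.3797 0.3547 0.3548] b [0.3661 0.3958 0.3954 0.3651]
key3_top 0.7 [230. 142.] [24. 27.] [0.4407 0.2432 0.074 ] ab [0.3295 0.3805] a [0.3424 0.3423 0.3167 0.3167] b [0.3666 0.3952 0.3948 0.3655]
```

apply_moves:
  moves:
    - [0.08,-0.04,0,0,0,0,0]
    - [0.18,-0.08,0,0,0,0,0]
    - [0.28,-0.12,0.05,0,0,0,0]
    - [0.35,-0.145,0.15,0,0,0,0]
    - [0.356,-0.146,0.3,0,0,0,0]
    - [0.356,-0.146,0.45,0,0,0,0]
    - [0.356,-0.146,0.6,0,0,0,0]
    - [0.356,-0.146,0.7,0,0,0,0]
    - [0.356,-0.146,0.76,0,0,0,0]
    - [0.356,-0.146,0.79,0,0,0,0]
    - [0.356,-0.146,0.79,0,0,0,0]
    - [0.356,-0.146,0.79,0,0,0,0]

```text
time_s: 24.0
tool_pos: [0.449, 0.2805, 0.0892]
tool_rot: [179.9, -0.1, 78.0]
force: [0.1, 1.1, 0.1]
grip_width: 0.0002
grasp_force: 0.0
```

```bash
python3 - <<'E'
from h import *
o=env.get_obs();a=np.array([.2079,.9781,0]);b=np.array([.9781,-.2079,0]);print(o['tool_pos'],o['tool_pos']@a,o['tool_pos']@b,o['tool_rot'],o['force'],o['grip_width'])
E
```

```text
[0.44895777 0.28046726 0.08915959] 0.36766334644290327 0.3808164477543787 [ 1.79944966e+02 -5.47339536e-02  7.80043113e+01] [0.13574331 1.07666858 0.14361224] 0.00021920261343549285
```

apply_moves:
  moves:
    - [0,0,0.03,0,0,0,0]
    - [0,0,0.06,0,0,0,0]
    - [0,0,0.075,0,0,0,0]
    - [0,0,0.09,0,0,0,0]
    - [0,0,0.1,0,0,0,0]
    - [0,0,0.11,0,0,0,0]
    - [0,0,0.118,0,0,0,0]
    - [0,0,0.125,0,0,0,0]
    - [0,0,0.125,0,0,0,0]
    - [0,0,0.125,0,0,0,0]

```text
time_s: 25.0
tool_pos: [0.4484, 0.2797, 0.0633]
tool_rot: [180.0, 0.0, 78.0]
force: [0.2, -1.5, 2.7]
grip_width: 0.0006
grasp_force: 1.0
```

apply_moves:
  moves:
    - [0,0,0.003,0,0,0,0]
    - [0,0,0.006,0,0,0,0]
    - [0,0,0.006,0,0,0,0]
    - [0,0,0,0,0,0,0]
    - [0,0,-0.03,0,0,0,0]
    - [0,0,-0.08,0,0,0,0]
    - [0,0,-0.2,0,0,0,0]
    - [0,0,-0.4,0,0,0,0]
    - [-0.1,0,-0.6,0,0,0,0]
    - [-0.25,0.05,-0.8,0,0,0,0]
    - [-0.36,0.146,-0.92,0,0,0,0]
    - [-0.36,0.146,-0.92,0,0,0,0]
    - [-0.36,0.146,-0.92,0,0,0,0]

```text
time_s: 26.3
tool_pos: [0.4622, 0.2035, 0.2482]
tool_rot: [179.9, -0.1, 77.9]
force: [-1.0, -0.7, -0.4]
grip_width: 0.0005
grasp_force: 0.0
```

```bash
python3 chk.py
```

```text
[0.46224359 0.20351306 0.2481765 ] [ 1.79924061e+02 -5.61860246e-02  7.79250762e+01] 0.0005038995585153976 26.3
screen_short 0.94 [322.  81.] [ 69. 147.] [0.541 0.279 0.096] ab [0.3854 0.4711] a [0.3206 0.4519 0.4504 0.3187] b [0.4384 0.4384 0.4995 0.5082]
key0_top 0.92 [226.  24.] [31. 31.] [0.4638 0.3534 0.074 ] ab [0.4421 0.3802] a [0.4555 0.4554 0.4287 0.4287] b [0.3659 0.3953 0.3949 0.3646]
key1_top 0.8 [228.  66.] [27. 30.] [0.4563 0.3165 0.074 ] ab [0.4044 0.3805] a [0.417  0.417  0.3919 0.3919] b [0.3661 0.3957 0.3953 0.3649]
key2_top 0.81 [230. 104.] [25. 29.] [0.4501 0.2804 0.074 ] ab [0.3678 0.382 ] a [0.3803 0.3803 0.3554 0.3554] b [0.3675 0.3971 0.3968 0.3664]
key3_top 0.21 [494. 215.] [47. 25.] [0.7183 0.0977 0.074 ] ab [0.2449 0.6823] a [0.2445 0.2712 0.2459 0.218 ] b [0.6519 0.6589 0.7123 0.7063]
```

```bash
python3 -c "
from cell import env
print(env.sign_off())"
```

```text
the job is handed in; nothing more can be done
None
```

The short screen is lying open side up in the drier's recess, and the two-rib key is latched down with the off key popped up. I judged the end state from the last camera measurements, having used all ten picture views. The job was handed in at about 26 s, and the sign-off gave no verdict.

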